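# Raise the shield and hold the sprung probe arm at its stop

## Robot

A 6-joint arm with a two-finger parallel gripper is mounted at the origin on the work surface. World frame = base frame: x ahead of the robot, y to its left, z up, the work surface at z = 0. Lengths are in mm, angles in rad, forces in N, time in s.
With the tool pointing down it reaches from about 350 to 875 mm from the base axis. Payload 4.2 kg.
Tool frame: the origin (TCP) lies midway between the tips of the shut fingers; the grasp point (between the pads) lies 19 mm behind it (arm.hold_point_z is the distance from the TCP to the grasp point, in mm); z points along the fingers, y is the line along which they close (so a half turn about z gives the same grasp; the last joint's range is limited). The gripper opens to 85 mm and grips with 20 to 120 N. Pads are 22 mm wide; open, the fingers measure 114 mm over their backs; the gripper's body (76 mm by 85 mm) begins 54 mm behind the grasp point. The pads swing forward as they close: fully open they stand 13 mm farther back than shut.
Start: joints at [0.259, 0.385, 0.008, 0, -1.194, -0.259], TCP at [624.979, 0.025, 205.812] pointing down, gripper open.
Joint ranges: [-3.14, 3.14], [-1.21, 2.06], [-1.07, 1.41], [-3.16, 2.05], [-2.99, -0.16], [-3.1, 3.1]. Speed limits (rad/s): [2.79, 2.79, 3.14, 3.14, 3.14, 3.14].

## Interface

Orientations are given as a unit quaternion [x, y, z, w].
In Python, from bench import arm, vision gives the robot as it stands. The module is installed in compiled form; this text tells all that it offers.
- The arm moves only by the tool servo_tool, never from a script. Its argument "plan" is a list of rows, each a list of 7 numbers: the shift along the world's x, y, z each as a share of 300 mm, from -1 to 1, then the turn, a rotation vector about the world's x, y, z each as a share of 2 rad, from -1 to 1, then the opening, from 0 (shut) to 1 (fully open). A call has 1 to 20 rows; each row shifts and turns the commanded pose from where the row before left it; what a row does not reach is not made up. A row lasts 1/8 s, in which the tool goes at most 62.5 mm and 10.7 degrees, less where a joint would pass 70% of its speed; a pose out of reach is approached as far as the arm can. A call with a number of a shift or a turn outside -1 to 1 is refused whole. A call with a gripper value outside its range is refused whole. The fingers move at their own pace and stop on an object; the grip force is fixed at half the most. Time passes only in rows, so rows that do not move let the fingers close. It gives the time, the measured TCP pose, the force, the opening and the grip force at its end, in the units of the state.
- arm.read_state(): the state, without advancing time (a new reading comes with each control period).
- vision.get_image(name): name is "scene" or "side" or "wrist"; returns a dict with "image" (480x640x3 uint8, red, green, blue), "z_map" (480x640 float32, mm along the optical axis (not along the pixel's ray), 0 where there is no reading), "K" (3x3 intrinsics, pixels), "D" ([k1, k2, p1, p2, k3] as OpenCV has them; the pictures are not rectified), "world_to_cam" (4x4, takes a point from world to camera coordinates); the wrist camera has in their place "mount" (4x4, takes a point from camera to tool coordinates, whose origin is the TCP and whose axes are the flange's). Camera axes: x right, y down, z forward; pixel columns grow to the right and rows downward; lengths in mm; the calibration is good to about 2 mm. A picture is of the moment at which its call begins: read the wrist's pose just before it.
- arm.job_done(): hands the job in; it is judged then, once.
The state is a dict: "clock": time; "joints": joint angles; "joint_vel": joint speeds; "joint_efforts": joint torques, N m; "position": TCP position; "ee_rot": TCP orientation; "contact_force": force on the tool from outside, world axes, zero at the start; "wrist_torque": the same for the moment, N m; "gripper_width": finger opening in mm; "grasp_force": force on a finger pad.
Only numpy, scipy, OpenCV 4.12 (cv2) and the standard library are available. Lean on these libraries where they do the work, as an engineer would, in place of code of your own. Each camera call takes 0.05 s, during which the arm holds its last target. There are 200 camera calls.

## Task

On the white station, raise the clear sliding shield by its black handle all the way up, where it stays by itself, so that the probe can pass under it. Only then swing the sprung probe arm forward by its orange pin, under the shield, until it is wound fully to its stop. Finish while still holding it there (it springs back if let go), with the shield still up and all the other things left where they stand.

Things in the scene. Friction and masses are not known exactly. Their poses are not given: they have to be found in the camera images.
- station: fixed white base plate, 375 x 310 x 12 mm (x -250 to +125, y +-155 mm), origin on the table under the middle of the shield, whose plane is x = 0; x points away from the robot, y left, z up. Two upright aluminium posts (22 mm in x, 16 mm in y) stand at x 0, y +-86 mm, tops 222 mm above the table; the shield slides up and down between them
- sash (a joint): height of the clear shield above its lowest position, m: 0 down, 0.110 at its upper stop; it starts 0 to 0.02 up. It weighs about 0.25 kg and is stiff in its guides (about 6 N of friction), so it takes about 9 N to lift and stays where it is left
- sash_handle (a point): grip point in the black handle on top of the shield: an upright tab 14 mm thick (station x), 50 mm wide (y), 34 mm tall; this point is 20 mm above its foot, 139 mm above the table with the shield down, 249 mm at the top. Below the tab are a rail 12 mm thick and the clear panel (6 mm thick, 150 mm wide). Pinch it from above across its 14 mm thickness
- probe_turn (a joint): swing of the probe arm about its upright pivot, rad: 0 at rest (pointing roughly to station -y, to the right), growing anticlockwise seen from above as the tip swings away from the robot and under the shield; stop at 1.25. A spring always drives it back to 0: about 0.25 N m at rest, 0.85 N m at the stop (3 to 11 N at the pin)
- probe_arm: the arm: flat aluminium bar 14 mm wide, 12 mm thick, its top 70 mm above the table, with a dark steel probe holder at its end 245 mm from the pivot (top 79 mm above the table, probe down to 36 mm). Origin on the pivot axis, 52 mm above the table; its -y points along the arm to the tip, z up
- probe_pin (a point): grip point in the orange pin: an upright round pin 16 mm in diameter and 50 mm tall standing on the arm 75 mm from the pivot axis, from 70 to 120 mm above the table; this point is on its axis, 20 mm below its top. The arm's bar below it is 30 mm lower
- probe_pivot (a point): top of the pivot axis of the arm, 100 mm above the table, fixed; the round pivot body is 38 mm in diameter and reaches 90 mm above the table. It stands about 195 mm in front of the shield's plane (station -x), about 98 mm to the left (station +y)
- specimen: white stepped plastic block 36 x 46 x 20 mm on the plate behind the shield, below where the probe arrives; loose, leave alone; origin at the centre of its underside
- vial: amber glass vial, 24 mm across, 50 mm high, on the plate's back right corner behind the shield; loose, leave alone; origin at the centre of its underside
- dish: shallow steel dish, 56 mm across, 18 mm high, on the plate in front of the shield, lower than the arm, which passes over it; loose, leave alone; origin at the centre of its underside
- canister: white and blue can, 84 mm across, 120 mm high, on the table to the left; loose, leave alone; origin at the centre of its underside
- driver: screwdriver lying on the table to the right; loose, leave alone; origin at the centre of its underside
- cup: white ceramic cup, 72 mm across, 85 mm high, on the table to the right; loose, leave alone; origin at the centre of its underside
- clip_block: aluminium clamp block 70 x 35 x 16 mm with a black knob and a steel pin, on the table to the left; loose, leave alone; origin at the centre of its underside

How it is judged:
By the outcome, as a careful person would: the job done as asked, in the order asked, and still so for the second after the job is handed in, while the arm keeps its last pose, push and grip.
It also fails if it takes over 53 s, if anything falls off the work surface, if the arm or the gripper's body presses on something with over 40 N, if the wrist force passes 120 N, or if a joint passes its speed limit or range.

## Working session

There is one attempt and no reset: what is moved stays moved. The work goes in short steps, Python scripts to look and compute and a tool call to move; the robot and the scene stay as the last step left them, time stands still between calls to the robot, and variables do not carry over. Pictures are saved under pics/ and viewed, at most 10 in all, crops included, and the job is handed in when it is done.

Besides the shell and the picture viewer there is one more tool, called after "Call:" as name(argument=value, ...), one argument or row to a line, values as JSON. servo_tool: Moves the arm, as the interface text tells. Its arguments: {"type":"object","properties":{"plan":{"type":"array"}},"required":["plan"]}

```bash
mkdir -p pics; cat > h.py <<'E'
import numpy as np, cv2
from bench import arm, vision
def grab(n):
    s=arm.read_state(); d=vision.get_image(n); d['s']=s; return d
def cloud(d):
    z=d['z_map']; h,w=z.shape
    u,v=np.meshgrid(np.arange(w),np.arange(h))
    p=cv2.undistortPoints(np.stack([u,v],-1).reshape(-1,1,2).astype(np.float64),d['K'],np.array(d['D'],float)).reshape(h,w,2)
    P=np.dstack([p*z[...,None],z,np.ones_like(z)])
    if 'mount' in d:
        from scipy.spatial.transform import Rotation as R
        T=np.eye(4);T[:3,:3]=R.from_quat(d['s']['ee_rot']).as_matrix();T[:3,3]=d['s']['position'];M=T@d['mount']
    else: M=np.linalg.inv(d['world_to_cam'])
    X=(P@M.T)[...,:3]; X[z==0]=np.nan
    return X
E
python3 - <<'E'
from h import *
print(arm.read_state(), arm.hold_point_z)
for n in ['scene','side']:
    d=grab(n); np.save(n+'.npy',cloud(d)); cv2.imwrite(f'pics/{n}0.png',d['image'][...,::-1])
    hsv=cv2.cvtColor(d['image'],cv2.COLOR_RGB2HSV); m=(hsv[...,0]>5)&(hsv[...,0]<18)&(hsv[...,1]>170)&(hsv[...,2]>120)
    X=cloud(d)[m]; vv,uu=np.nonzero(m); print(n,m.sum(),np.nanmedian(X,0),np.median(uu),np.median(vv))
E
```

```text
{'clock': 0.0, 'joints': array([ 2.58617476e-01,  3.85542710e-01,  6.65266547e-03, -5.25267541e-04,
       -1.19398607e+00, -2.58605265e-01]), 'joint_vel': array([ 0.00016012, -0.00076831, -0.0011652 , -0.00126142,  0.00068754,
        0.00017885]), 'joint_efforts': array([-9.55001960e-04, -3.92286408e+01,  1.88399577e+01,  4.18616563e+00,
       -4.72148502e-03,  8.27910434e-07]), 'position': array([6.24372306e+02, 3.87948925e-02, 2.04736597e+02]), 'ee_rot': array([-0.70704218,  0.70717057,  0.00073383, -0.00077619]), 'contact_force': array([ 0.67756464,  0.05422429, -0.63819239]), 'wrist_torque': array([-0.02650654,  0.00520409,  0.0099885 ]), 'grasp_force': 0.0, 'gripper_width': 85.61466543831355} 18.700000000000003
scene 781 [908.6369409  105.05769205  49.00370443] 412.0 354.0
side 25 [475.26866861 -66.2190314  117.78853279] 365.0 238.0
```

View pics/scene0.png

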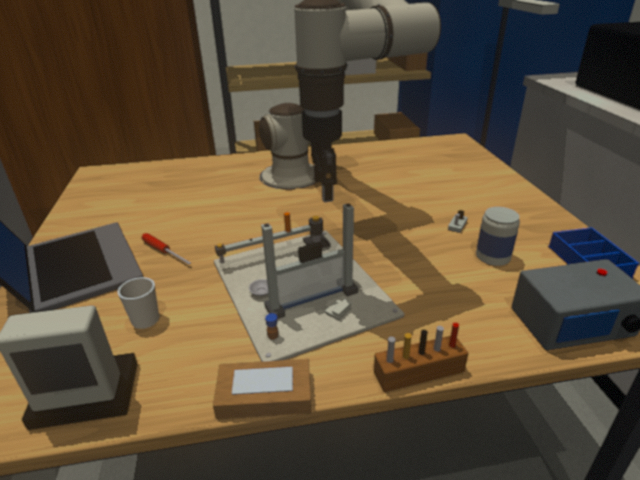

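View pics/side0.png

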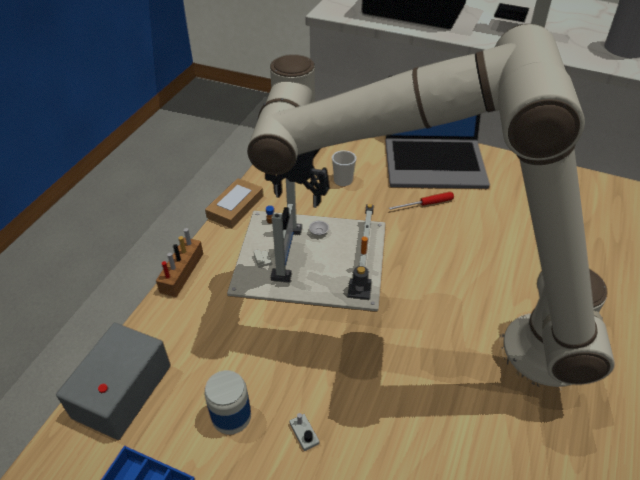

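The scene picture, taken from the far side, shows the posts at (270,230) and (348,208), the handle at about (312,245) and the orange pin at (287,222). The side picture shows the pin at (365,245), the pivot at (360,280) and the posts at (280,215) and (291,180).

```bash
python3 - <<'E'
from h import *
S=np.load('scene.npy');D=np.load('side.npy')
i1=cv2.imread('pics/scene0.png');i2=cv2.imread('pics/side0.png')
def box(X,u0,u1,v0,v1,zl,zh,n):
    P=X[v0:v1,u0:u1].reshape(-1,3); P=P[(P[:,2]>zl)&(P[:,2]<zh)]
    print(n,len(P),P.mean(0).round(1) if len(P) else '',P.min(0).round() if len(P) else '',P.max(0).round() if len(P) else '')
box(S,258,280,220,245,150,235,'postR scene');box(S,338,358,200,220,150,235,'postL scene')
box(D,270,290,208,225,205,235,'postL side');box(D,284,298,175,190,205,235,'postR side')
box(D,358,372,232,256,80,125,'pin side');box(S,282,293,210,226,80,125,'pin scene')
box(D,350,372,262,285,70,110,'pivot side')
box(S,298,330,232,262,110,180,'handle scene');box(D,278,296,203,230,110,180,'handle side')
cr=np.hstack([cv2.resize(i1[190:330,205:365],(400,350),interpolation=2),cv2.resize(i2[150:290,230:390],(400,350),interpolation=2)])
cv2.imwrite('pics/crop1.png',cr)
# plate by colour from side: z in 8..16
m=(abs(D[...,2]-12)<5)&(D[...,0]>300)&(D[...,0]<1000); hsv=cv2.cvtColor(i2,cv2.COLOR_BGR2HSV)
m&=(hsv[...,1]<60); m=cv2.morphologyEx(m.astype(np.uint8),cv2.MORPH_OPEN,np.ones((3,3)))
n,l,st,c=cv2.connectedComponentsWithStats(m); k=1+np.argmax(st[1:,4]); P=D[l==k][:,:2].astype(np.float32)
r=cv2.minAreaRect(P);print(len(P),r,cv2.boxPoints(r))
E
```

```text
postR scene 225 [ 708.8 -121.3  206. ] [ 693. -131.  179.] [ 717. -111.  225.]
postL scene 185 [662.8  41.8 210. ] [649.  33. 187.] [672.  54. 226.]
postL side 97 [654.6  47.9 217.7] [645.  35. 205.] [668.  56. 228.]
postR side 0   
pin side 96 [476.5 -59.4 104.5] [470. -71.  81.] [485. -53. 124.]
pin scene 81 [483.6 -63.6 107. ] [474. -70.  87.] [490. -55. 120.]
pivot side 201 [458.3  12.4  81.5] [440. -32.  70.] [478.  30.  94.]
handle scene 486 [683.4 -35.1 134.9] [661. -64. 110.] [694.   4. 155.]
handle side 194 [679.7 -52.3 136. ] [ 666. -123.  110.] [709. -11. 158.]
8758 ((619.446533203125, -53.88615417480469), (375.0491638183594, 317.8599548339844), 15.149271011352539) [[ 396.90485   50.51405]
 [ 479.97272 -256.2997 ]
 [ 841.9882  -158.28636]
 [ 758.92035  148.5274 ]]
```

View pics/crop1.png

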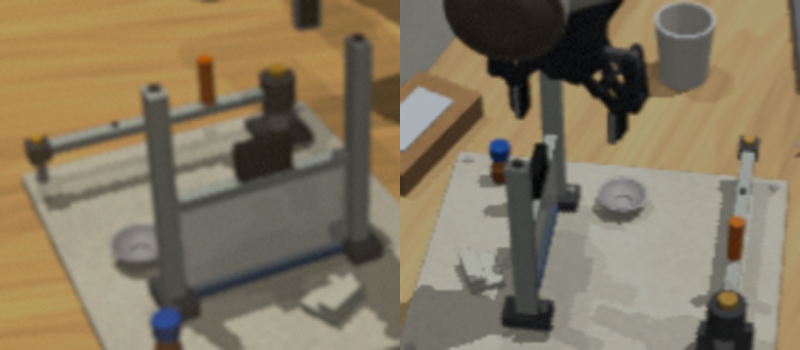

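```bash
python3 - <<'E'
from h import *
d=grab('wrist'); cv2.imwrite('pics/w0.png',d['image'][...,::-1]); X=cloud(d); np.save('w0.npy',X)
print(d['mount'].round(3))
c,s=np.cos(.2644),np.sin(.2644)
A=np.array([[c,s],[-s,c]])
P=X.reshape(-1,3); P=P[np.isfinite(P[:,0])]
L=(P[:,:2]-[679.8,-37.6])@A.T
for n,k in [('handle',(abs(L[:,0])<30)&(abs(L[:,1])<45)&(P[:,2]>130)&(P[:,2]<175)),('postL',(abs(L[:,0])<30)&(abs(L[:,1]-86)<20)&(P[:,2]>205)&(P[:,2]<235)),('postR',(abs(L[:,0])<30)&(abs(L[:,1]+86)<20)&(P[:,2]>205)&(P[:,2]<235)),('pin',(abs(L[:,0]+195)<30)&(abs(L[:,1]-23)<30)&(P[:,2]>95)&(P[:,2]<130)),('piv',(abs(L[:,0]+195)<30)&(abs(L[:,1]-98)<30)&(P[:,2]>85)&(P[:,2]<115))]:
    if k.sum():print(n,k.sum(),np.percentile(np.c_[L,P[:,2]][k],[2,50,98],axis=0).round(1))
E
```

```text
[[-1.00000e-03 -9.61000e-01 -2.76000e-01  6.95330e+01]
 [ 1.00000e+00 -1.00000e-03 -1.00000e-03  4.36000e-01]
 [ 1.00000e-03 -2.76000e-01  9.61000e-01 -1.67659e+02]
 [ 0.00000e+00  0.00000e+00  0.00000e+00  1.00000e+00]]
handle 3026 [[ -8.4 -24.6 131.9]
 [ -4.   -1.8 152.2]
 [  4.9  22.3 154. ]]
postL 2576 [[-12.   76.6 205.9]
 [ -3.3  80.6 220.8]
 [  8.9  91.5 225. ]]
postR 489 [[ -6.  -79.6 205.3]
 [  3.6 -78.8 211.6]
 [  8.6 -78.3 221. ]]
pin 892 [[-208.    20.2   96.2]
 [-197.8   26.6  118.2]
 [-194.    34.4  120.5]]
piv 500 [[-208.6   94.    85.6]
 [-199.9  102.2   89.3]
 [-192.1  111.1   90.9]]
```

View pics/w0.png

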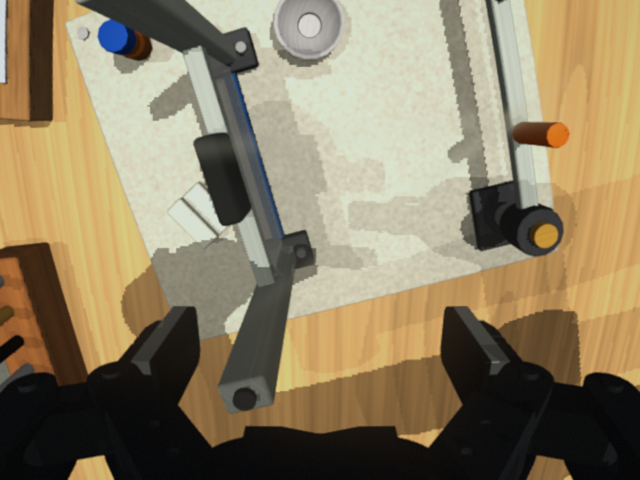

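The wrist picture shows the handle at (222,178) with the sash almost fully down, the pin top at (557,135) and the pivot cap at (545,235). I'll move above the handle and turn to the station's yaw.

Call:
servo_tool(
  plan=[
    [0,0,0.1,0,0,0,1],
    [0.06,-0.044,0,0,0,0.044,1],
    [0.06,-0.044,0,0,0,0.044,1],
    [0.06,-0.043,0,0,0,0.044,1],
    [0,0,0,0,0,0,1],
    [0,0,0,0,0,0,1],
  ],
)

```text
clock: 0.9
position: [678.4, -39.1, 235.3]
ee_rot: [0.794, -0.608, -0.0, 0.0]
contact_force: [-0.6, 0.5, 0.4]
gripper_width: 85.4
grasp_force: 0.0
```

```bash
cat > loc.py <<'E'
from h import *
d=grab('wrist'); X=cloud(d); print(d['s']['clock'],d['s']['position'],d['s']['ee_rot'],d['s']['contact_force'])
i=d['image']; g=i.max(2).astype(int); hsv=cv2.cvtColor(i,cv2.COLOR_RGB2HSV)
c,s=np.cos(.2644),np.sin(.2644);A=np.array([[c,s],[-s,c]])
L=np.dstack([(X[...,:2]-[678.5,-39.2])@A.T,X[...,2]])
def rep(n,m):
    m=m.astype(np.uint8); P=L[m>0]
    if len(P)<10: print(n,len(P));return
    q=np.percentile(P,[1,50,99],axis=0).round(1); r=cv2.minAreaRect(P[:,:2].astype(np.float32)); print(n,len(P),q.tolist(),np.round(r[0],1),np.round(r[1],1),round(r[2],1))
z=L[...,2]
import sys
H=float(sys.argv[1]) if len(sys.argv)>1 else 153
rep('handle top',(abs(L[...,0])<30)&(abs(L[...,1])<45)&(abs(z-H)<2.5))
rep('postL',(abs(L[...,0])<30)&(abs(L[...,1]-86)<25)&(abs(z-222)<3))
rep('postR',(abs(L[...,0])<30)&(abs(L[...,1]+86)<25)&(abs(z-222)<3))
rep('pintop',(abs(L[...,0]+195)<80)&(abs(L[...,1]-30)<50)&(abs(z-120)<2.5)&(hsv[...,1]>150))
rep('pivtop',(abs(L[...,0]+195)<40)&(abs(L[...,1]-98)<40)&(abs(z-100)<4))
rep('pivbody',(abs(L[...,0]+195)<40)&(abs(L[...,1]-98)<40)&(abs(z-90)<3))
E
python3 loc.py
```

```text
0.9 [678.42658211 -39.07244387 235.32282376] [ 7.93715981e-01 -6.08288246e-01 -4.95932951e-04  3.25643562e-04] [-0.64069527  0.45326821  0.44627666]
handle top 1567 [[-5.9, -23.7, 150.7], [0.9, -1.1, 152.4], [7.4, 23.7, 154.2]] [0.8 0.2] [13.6 49.6] 0.2
postL 808 [[-9.6, 77.7, 219.1], [0.5, 82.6, 221.4], [11.2, 89.7, 224.9]] [ 1.  83.8] [21.4 13. ] 0.2
postR 1916 [[-10.4, -93.3, 219.4], [0.4, -85.3, 221.6], [10.9, -77.6, 224.9]] [  0.2 -85.4] [16.2 21.5] 89.4
pintop 289 [[-206.7, 22.0, 117.8], [-199.2, 28.8, 119.2], [-191.9, 36.0, 120.5]] [-199.1   29.1] [15.2 15.1] 9.1
pivtop 0
pivbody 310 [[-207.4, 94.8, 87.4], [-197.9, 103.2, 89.3], [-189.7, 112.2, 91.0]] [-198.4  103.6] [17.6 18.2] 35.2
```

Call:
servo_tool(
  plan=[
    [0.002,0.001,-0.1,0,0,0,1],
    [0,0,-0.1,0,0,0,1],
    [0,0,-0.1,0,0,0,1],
    [0,0,-0.067,0,0,0,1],
    [0,0,0,0,0,0,0],
    [0,0,0,0,0,0,0],
    [0,0,0,0,0,0,0],
    [0,0,0,0,0,0,0],
    [0,0,0,0,0,0,0],
    [0,0,0,0,0,0,0],
  ],
)

```text
clock: 2.2
position: [679.3, -39.1, 126.8]
ee_rot: [0.794, -0.608, 0.0, 0.0]
contact_force: [-3.6, 1.0, 5.3]
gripper_width: 9.1
grasp_force: 59.0
```

Call:
servo_tool(
  plan=[
    [0,0,0.03,0,0,0,0],
    [0,0,0.05,0,0,0,0],
    [0,0,0.05,0,0,0,0],
    [0,0,0.05,0,0,0,0],
    [0,0,0.05,0,0,0,0],
    [0,0,0,0,0,0,0],
  ],
)

```text
clock: 2.95
position: [679.3, -39.1, 197.8]
ee_rot: [0.794, -0.608, 0.001, -0.0]
contact_force: [-3.3, -1.0, 0.6]
gripper_width: 8.2
grasp_force: 63.7
```

```bash
python3 - <<'E'
from h import *
s=arm.read_state();print(s['position'],s['contact_force'],s['gripper_width'],s['grasp_force'])
a=[cv2.resize(vision.get_image('scene')['image'][170:330,205:365,::-1],(400,400)),cv2.resize(vision.get_image('wrist')['image'][...,::-1],(400,400))]
cv2.imwrite('pics/c2.png',np.hstack(a))
E
```

```text
[679.33023168 -39.10968541 197.81908767] [-3.33696534 -0.96655503  0.62654028] 8.23090801477108 63.68246555328369
```

View pics/c2.png

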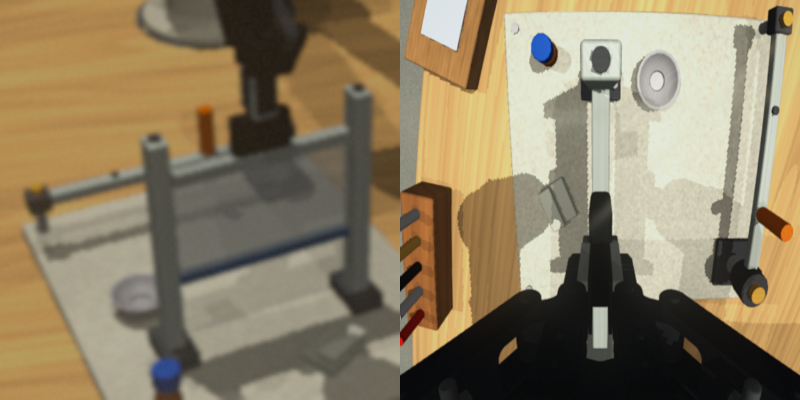

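The picture shows the shield rising with the gripper and held squarely. I'll continue to the upper stop.

Call:
servo_tool(
  plan=[
    [0,0,0.05,0,0,0,0],
    [0,0,0.05,0,0,0,0],
    [0,0,0.03,0,0,0,0],
    [0,0,0.013,0,0,0,0],
    [0,0,0.005,0,0,0,0],
    [0,0,0,0,0,0,0],
  ],
)

```text
clock: 3.8
position: [680.9, -38.8, 242.0]
ee_rot: [0.794, -0.608, 0.002, -0.002]
contact_force: [-0.4, -0.1, -0.5]
gripper_width: 0.3
grasp_force: 0.0
```

```bash
python3 - <<'E'
from h import *
S=cloud(grab('scene')); 
c,s=np.cos(.2644),np.sin(.2644);A=np.array([[c,s],[-s,c]])
d=grab('wrist'); W=cloud(d)
for n,X in (('scene',S),('wrist',W)):
    L=(X[...,:2]-[678.5,-39.2])@A.T; 
    k=(abs(L[...,0])<25)&(abs(L[...,1])<40)&(X[...,2]>100)&(X[...,2]<300)
    print(n,[(z,int((k&(abs(X[...,2]-z)<=3)).sum())) for z in range(100,300,6)])
a=[cv2.resize(vision.get_image('scene')['image'][150:310,225:385,::-1],(400,400)),cv2.resize(d['image'][...,::-1],(400,400))]
cv2.imwrite('pics/c3.png',np.hstack(a))
E
```

```text
scene [(100, 0), (106, 0), (112, 0), (118, 0), (124, 61), (130, 112), (136, 88), (142, 92), (148, 89), (154, 99), (160, 92), (166, 93), (172, 99), (178, 99), (184, 89), (190, 99), (196, 103), (202, 100), (208, 101), (214, 75), (220, 105), (226, 133), (232, 67), (238, 73), (244, 74), (250, 72), (256, 71), (262, 86), (268, 21), (274, 29), (280, 34), (286, 37), (292, 39), (298, 32)]
wrist [(100, 0), (106, 0), (112, 0), (118, 0), (124, 0), (130, 0), (136, 0), (142, 0), (148, 0), (154, 0), (160, 0), (166, 0), (172, 0), (178, 0), (184, 0), (190, 0), (196, 0), (202, 0), (208, 0), (214, 0), (220, 0), (226, 819), (232, 220), (238, 112), (244, 121), (250, 138), (256, 171), (262, 1667), (268, 45), (274, 389), (280, 604), (286, 659), (292, 738), (298, 475)]
```

View pics/c3.png

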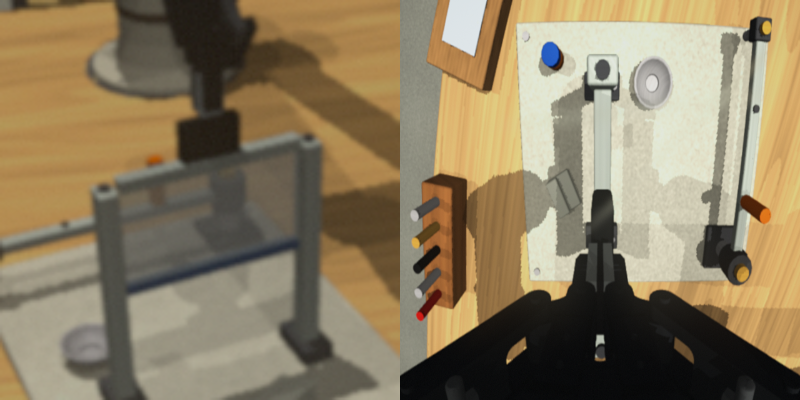

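```bash
python3 - <<'E'
from h import *
s=arm.read_state();print(s)
c,s=np.cos(.2644),np.sin(.2644);A=np.array([[c,s],[-s,c]])
for n in ('scene','wrist'):
    d=grab(n); X=cloud(d); L=np.dstack([(X[...,:2]-[678.5,-39.2])@A.T,X[...,2]]); g=d['image'].max(2)
    for z in range(224,300,4):
        k=(abs(L[...,0])<25)&(abs(L[...,1])<40)&(abs(X[...,2]-z)<=2)
        if k.sum()>3: print(n,z,k.sum(),np.percentile(L[k],[3,97],axis=0)[:,:2].round().tolist(), np.median(g[k]))
E
```

```text
{'clock': 3.95, 'joints': array([ 1.79923404e-01,  4.62789956e-01,  2.17200323e-01,  2.92939042e-04,
       -1.32296007e+00,  8.43052927e-02]), 'joint_vel': array([-0.00309984,  0.00676553, -0.00888482, -0.00149531,  0.00101124,
        0.00179522]), 'joint_efforts': array([ 6.42407176e-03, -4.40495253e+01,  1.97990191e+01,  4.39876825e+00,
        7.16308539e-03,  2.73471016e-05]), 'position': array([680.00418744, -38.82896315, 240.37311949]), 'ee_rot': array([ 7.94113421e-01, -6.07768535e-01,  8.60551458e-04, -7.35834491e-04]), 'contact_force': array([ 0.15500476,  0.37306986, -0.35186139]), 'wrist_torque': array([-0.00203232,  0.03727301, -0.06901202]), 'grasp_force': 0.0, 'gripper_width': -0.24524864334787622}
scene 224 77 [[4.0, -37.0], [9.0, 37.0]] 74.0
scene 228 90 [[-4.0, -39.0], [9.0, 38.0]] 106.5
scene 232 45 [[-1.0, -25.0], [9.0, 21.0]] 39.0
scene 236 46 [[3.0, -26.0], [10.0, 22.0]] 36.0
scene 240 50 [[1.0, -26.0], [10.0, 20.0]] 38.0
scene 244 47 [[1.0, -25.0], [10.0, 21.0]] 37.0
scene 248 45 [[5.0, -24.0], [10.0, 22.0]] 37.0
scene 252 47 [[2.0, -24.0], [9.0, 22.0]] 37.0
s
[... 695 characters left out ...]
 -22.0]] 37.0
wrist 244 85 [[-6.0, -25.0], [7.0, -22.0]] 37.0
wrist 248 94 [[-6.0, -25.0], [7.0, -22.0]] 37.0
wrist 252 92 [[-6.0, -25.0], [7.0, -22.0]] 41.0
wrist 256 104 [[-6.0, -25.0], [7.0, -23.0]] 43.0
wrist 260 842 [[-6.0, -24.0], [7.0, -8.0]] 48.0
wrist 264 815 [[-5.0, -23.0], [6.0, -8.0]] 45.0
wrist 268 57 [[-5.0, -10.0], [7.0, -10.0]] 47.0
wrist 272 246 [[-10.0, -11.0], [13.0, -6.0]] 63.0
wrist 276 358 [[-11.0, -11.0], [14.0, -6.0]] 37.0
wrist 280 421 [[-12.0, -11.0], [14.0, -6.0]] 34.0
wrist 284 435 [[-12.0, -11.0], [14.0, -6.0]] 34.0
wrist 288 461 [[-12.0, -11.0], [14.0, -6.0]] 33.0
wrist 292 507 [[-12.0, -11.0], [14.0, -6.0]] 32.0
wrist 296 371 [[-12.0, -11.0], [14.0, -6.0]] 57.0
```

Call:
servo_tool(
  plan=[
    [0,0,0,0,0,0,1],
    [0,0,0,0,0,0,1],
    [0,0,0,0,0,0,1],
    [0,0,0,0,0,0,1],
    [0,0,0,0,0,0,1],
  ],
)

```text
clock: 4.68
position: [679.6, -39.0, 239.1]
ee_rot: [0.794, -0.608, -0.0, 0.0]
contact_force: [-0.1, 0.1, 0.4]
gripper_width: 85.3
grasp_force: 0.0
```

```bash
python3 loc.py 262.5; python3 - <<'E'
from h import *
a=[cv2.resize(vision.get_image('scene')['image'][150:310,225:385,::-1],(400,400)),cv2.resize(vision.get_image('wrist')['image'][...,::-1],(400,400))]
cv2.imwrite('pics/c4.png',np.hstack(a))
E
```

```text
4.675 [679.59078053 -38.97611872 239.06565864] [ 7.94030322e-01 -6.07878151e-01 -1.66853379e-05  2.72635415e-05] [-0.0788246   0.10914437  0.37280689]
handle top 4006 [[-5.9, -23.9, 260.2], [0.6, -2.0, 262.1], [7.3, 23.5, 263.6]] [0.7 0. ] [49.6 13.9] 89.9
postL 773 [[-9.8, 78.0, 219.3], [1.1, 84.9, 221.6], [11.4, 93.0, 224.9]] [ 0.8 85.6] [16.4 21.5] 89.9
postR 1842 [[-10.3, -93.2, 219.5], [0.0, -85.4, 221.5], [10.7, -77.6, 224.9]] [  0.2 -85.4] [16.1 21.9] 89.0
pintop 292 [[-207.2, 22.0, 117.7], [-199.3, 28.7, 119.2], [-192.3, 36.2, 120.9]] [-199.4   28.6] [14.7 15.8] 52.3
pivtop 0
pivbody 304 [[-207.1, 95.0, 87.2], [-197.8, 103.2, 89.2], [-189.8, 112.0, 90.9]] [-198.4  103.4] [18.1 18.4] 7.4
```

View pics/c4.png

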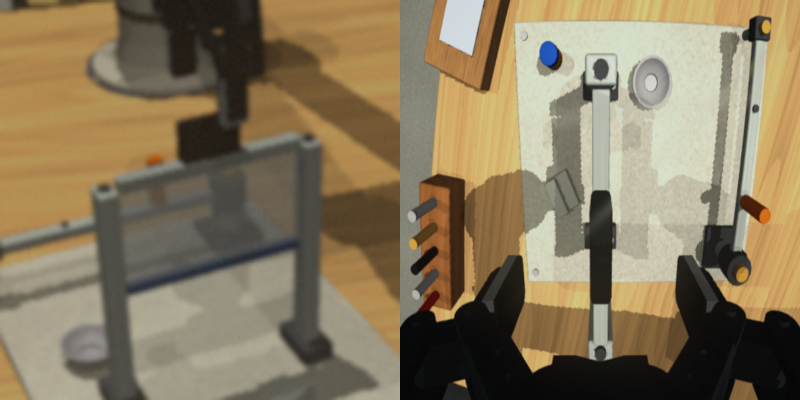

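Handle top now reads 262.1 mm against 152.4 before, so the shield is at or within a millimetre of its stop. The grip came off there. I'll regrip briefly and pull gently to confirm the stop.

Call:
servo_tool(
  plan=[
    [0,0,-0.01,0,0,0,0],
    [0,0,0,0,0,0,0],
    [0,0,0,0,0,0,0],
    [0,0,0,0,0,0,0],
    [0,0,0,0,0,0,0],
    [0,0,0.01,0,0,0,0],
    [0,0,0.007,0,0,0,0],
  ],
)

```text
clock: 5.7
position: [678.9, -38.9, 237.0]
ee_rot: [0.794, -0.608, -0.002, 0.001]
contact_force: [5.4, -4.4, -19.0]
gripper_width: 9.1
grasp_force: 58.3
```

```bash
python3 loc.py 262.5|head -3; python3 -c "
from bench import arm;s=arm.read_state();print(s['contact_force'],s['gripper_width'],s['grasp_force'])"
```

```text
5.7 [678.94838006 -38.9384809  236.96772434] [ 0.79369789 -0.60830729 -0.00216796  0.00109827] [  5.4308509   -4.44493392 -18.96506177]
handle top 3347 [[-5.8, -24.1, 260.2], [0.8, -5.6, 262.4], [7.0, 23.5, 263.9]] [ 2.4 -0.1] [49.7 16. ] 86.8
postL 697 [[-9.8, 77.9, 219.4], [1.0, 84.4, 221.6], [11.3, 91.3, 224.9]] [ 0.7 85. ] [14.9 21.3] 89.7
[  3.9236418   -2.40278687 -15.09438739] 8.72280631921418 58.396794721484184
```

The 19 N reaction with no further rise confirms that the shield is at its stop. I'll release it, rise clear and go above the pin.

Call:
servo_tool(
  plan=[
    [0,0,-0.005,0,0,0,1],
    [0,0,0,0,0,0,1],
    [0,0,0,0,0,0,1],
    [0,0,0,0,0,0,1],
    [0,0,0,0,0,0,1],
    [0,0,0.1,0,0,0,1],
    [0,0,0.12,0,0,0,1],
    [-0.1334,-0.0163,0,0,0,0,1],
    [-0.1334,-0.0163,0,0,0,0,1],
    [-0.1334,-0.0163,0,0,0,0,1],
    [-0.1334,-0.0163,0,0,0,0,1],
    [-0.1334,-0.0163,0,0,0,0,1],
    [0,0,-0.15,0,0,0,1],
    [0,0,-0.15,0,0,0,1],
    [0,0,0,0,0,0,1],
  ],
)

```text
clock: 7.62
position: [477.0, -63.8, 213.3]
ee_rot: [0.794, -0.608, -0.003, 0.003]
contact_force: [0.9, -0.1, 0.8]
gripper_width: 85.7
grasp_force: 0.0
```

```bash
python3 loc.py 262.5; python3 - <<'E'
from h import *
S=cloud(grab('scene')); c,s=np.cos(.2644),np.sin(.2644);A=np.array([[c,s],[-s,c]])
L=(S[...,:2]-[678.5,-39.2])@A.T; k=(abs(L[...,0])<25)&(abs(L[...,1])<24)&(S[...,2]>200);print(np.percentile(S[k][:,2],[50,97,99.5]))
E
```

```text
7.625 [477.04046511 -63.75352961 213.26760505] [ 0.7939356  -0.60799117 -0.00256252  0.00253661] [ 0.89734853 -0.10416663  0.75284605]
handle top 0
postL 0
postR 0
pintop 405 [[-207.5, 21.4, 117.6], [-200.4, 28.2, 119.4], [-193.2, 35.2, 120.9]] [-200.4   28.6] [14.8 14.4] 90.0
pivtop 0
pivbody 417 [[-207.2, 95.0, 87.3], [-198.7, 103.3, 89.5], [-190.2, 112.4, 91.0]] [-198.7  103.8] [18.5 17. ] 89.7
[236.14441899 262.09137661 262.78590418]
```

Call:
servo_tool(
  plan=[
    [0.002,-0.001,-0.15,0,0,0,1],
    [0,0,-0.15,0,0,0,1],
    [0,0,-0.1,0,0,0,1],
    [0,0,-0.033,0,0,0,1],
    [0,0,0,0,0,0,0.1],
    [0,0,0,0,0,0,0.1],
    [0,0,0,0,0,0,0.1],
    [0,0,0,0,0,0,0.1],
    [0,0,0,0,0,0,0.1],
    [0,0,0,0,0,0,0.1],
  ],
)

```text
clock: 8.98
position: [479.5, -64.0, 86.8]
ee_rot: [0.794, -0.608, -0.0, 0.0]
contact_force: [-3.3, -0.3, 6.5]
gripper_width: 12.3
grasp_force: 58.6
```

```bash
python3 - <<'E'
import numpy as np
r=np.array([18.4,-72.9])
R=lambda t:np.array([[np.cos(t),-np.sin(t)],[np.sin(t),np.cos(t)]])
t=np.linspace(0,1.2,13)
p=np.array([R(a)@r for a in t]);print((np.diff(p,axis=0)/300).round(4).tolist(),p[-1]-r)
t=[1.2,1.25,1.3];p=np.array([R(a)@r for a in t]);print((np.diff(p,axis=0)/300).round(4).tolist(), p-r+[479.5,-64])
E
```

```text
[[0.024, 0.0073], [0.0231, 0.0097], [0.022, 0.0119], [0.0207, 0.0141], [0.0192, 0.0161], [0.0175, 0.0179], [0.0156, 0.0196], [0.0136, 0.021], [0.0114, 0.0223], [0.0091, 0.0233], [0.0068, 0.0241], [0.0043, 0.0247]] [56.21303205 63.63363888]
[[0.0012, 0.0125], [0.0006, 0.0125]] [[ 5.35713032e+02 -3.66361120e-01]
 [ 5.36082910e+02  3.37431678e+00]
 [ 5.36265370e+02  7.12880600e+00]]
```

Call:
servo_tool(
  plan=[
    [0.024,0.0073,0,0,0,0.05,0.1],
    [0.0231,0.0097,0,0,0,0.05,0.1],
    [0.022,0.0119,0,0,0,0.05,0.1],
    [0.0207,0.0141,0,0,0,0.05,0.1],
    [0.0192,0.0161,0,0,0,0.05,0.1],
    [0.0175,0.0179,0,0,0,0.05,0.1],
  ],
)

```text
clock: 9.72
position: [515.7, -41.3, 86.7]
ee_rot: [0.939, -0.345, -0.002, 0.002]
contact_force: [-7.7, -1.2, 9.7]
gripper_width: 12.3
grasp_force: 59.0
```

Call:
servo_tool(
  plan=[
    [0.0156,0.0196,0,0,0,0.05,0.1],
    [0.0136,0.021,0,0,0,0.05,0.1],
    [0.0114,0.0223,0,0,0,0.05,0.1],
    [0.0091,0.0233,0,0,0,0.05,0.1],
    [0.0068,0.0241,0,0,0,0.05,0.1],
    [0.0043,0.0247,0,0,0,0.05,0.1],
    [0.0012,0.0125,0,0,0,0.025,0.1],
  ],
)

```text
clock: 10.6
position: [534.1, 1.4, 86.7]
ee_rot: [1.0, -0.028, -0.003, 0.002]
contact_force: [-4.6, -6.8, 8.6]
gripper_width: 12.2
grasp_force: 58.9
```

```bash
cat > m.py <<'E'
from h import *
import sys
s=arm.read_state();print(s['clock'],s['position'],s['contact_force'],s['gripper_width'],s['grasp_force'])
c,s=np.cos(.2644),np.sin(.2644);A=np.array([[c,s],[-s,c]])
a=[]
for n in ('scene','side'):
    d=grab(n);X=cloud(d);L=np.dstack([(X[...,:2]-[678.5,-39.2])@A.T,X[...,2]])
    k=(L[...,0]>-170)&(L[...,0]<60)&(L[...,1]>-20)&(L[...,1]<140)&(L[...,2]>58)&(L[...,2]<75)&(d['image'].max(2)>70)
    # skip shaded/dark; bar points
    P=L[k]
    if len(P)>20:
        v=cv2.fitLine(P[:,:2].astype(np.float32),cv2.DIST_HUBER,0,.01,.01).ravel();print(n,len(P),P.min(0).round(),P.max(0).round(),'turn',np.arctan2(abs(v[0]),-v[1]*np.sign(v[0])),v[2:])
    a.append(cv2.resize(d['image'][150:310,225:385,::-1],(400,400)))
cv2.imwrite(f'pics/{sys.argv[1]}.png',np.hstack(a))
E
python3 m.py c5
```

```text
10.6 [534.13177859   1.38249828  86.74568812] [-4.58211303 -6.81361028  8.63658245] 12.238079282010181 58.86017203330994
scene 226 [-67.   3.  58.] [43. 92. 75.] turn 1.2118562 [-19.754124  36.31519 ]
side 429 [-170.   12.   58.] [ 44. 102.  75.] turn 1.2061152 [-83.50126  64.8039 ]
```

View pics/c5.png

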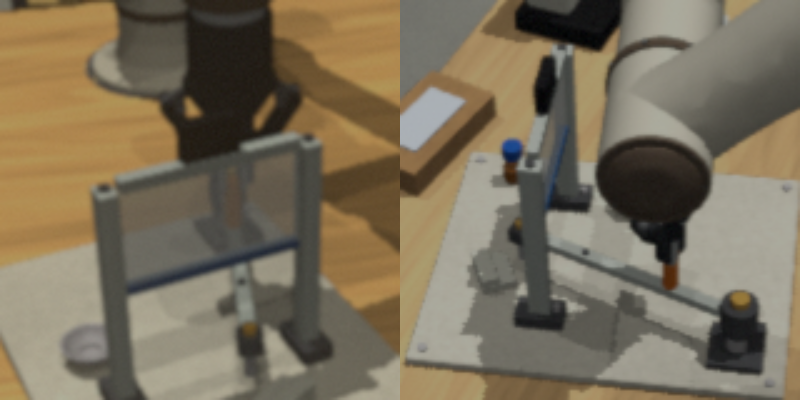

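The picture shows the arm passed under the raised shield, with its turn at about 1.21. I'll push on gently until the force jumps at the stop.

Call:
servo_tool(
  plan=[
    [0.0008,0.008,0,0,0,0.016,0.1],
    [0.0003,0.006,0,0,0,0.012,0.1],
    [0,0,0,0,0,0,0.1],
  ],
)

```text
clock: 11.08
position: [534.2, 3.3, 86.8]
ee_rot: [1.0, -0.001, -0.003, 0.003]
contact_force: [-5.1, -14.4, 7.6]
gripper_width: 12.3
grasp_force: 58.9
```

Call:
servo_tool(
  plan=[
    [0,0.005,0,0,0,0.008,0.1],
    [0,0,0,0,0,0,0.1],
  ],
)

```text
clock: 11.32
position: [534.1, 3.3, 86.8]
ee_rot: [1.0, 0.007, -0.004, 0.004]
contact_force: [-2.5, -20.0, 6.7]
gripper_width: 12.5
grasp_force: 58.9
```

Call:
servo_tool(
  plan=[
    [0,0.005,0,0,0,0.004,0.1],
    [0,0,0,0,0,0,0.1],
  ],
)

```text
clock: 11.58
position: [534.1, 3.4, 86.8]
ee_rot: [1.0, 0.011, -0.004, 0.005]
contact_force: [-0.5, -25.3, 6.5]
gripper_width: 12.4
grasp_force: 59.0
```

The TCP stays at y 3.3 mm while the force climbs from 14 to 25 N, so the arm is at its stop. I'll hold for a second to check for drift.

Call:
servo_tool(
  plan=[
    [0,0,0,0,0,0,0.1],
    [0,0,0,0,0,0,0.1],
    [0,0,0,0,0,0,0.1],
    [0,0,0,0,0,0,0.1],
    [0,0,0,0,0,0,0.1],
    [0,0,0,0,0,0,0.1],
    [0,0,0,0,0,0,0.1],
    [0,0,0,0,0,0,0.1],
  ],
)

```text
clock: 12.58
position: [534.1, 3.4, 86.8]
ee_rot: [1.0, 0.01, -0.004, 0.005]
contact_force: [-0.8, -25.0, 5.8]
gripper_width: 11.9
grasp_force: 59.0
```

```bash
python3 m.py c6
```

```text
12.575 [534.09266753   3.44488267  86.75882345] [ -0.78332724 -24.99411583   5.76836559] 11.875441120642526 58.96890163421631
scene 239 [-73.   8.  58.] [46. 92. 75.] turn 1.2527205 [-18.337635  40.586582]
side 429 [-170.   10.   58.] [ 44. 101.  75.] turn 1.2380779 [-84.25468  67.82379]
```

View pics/c6.png

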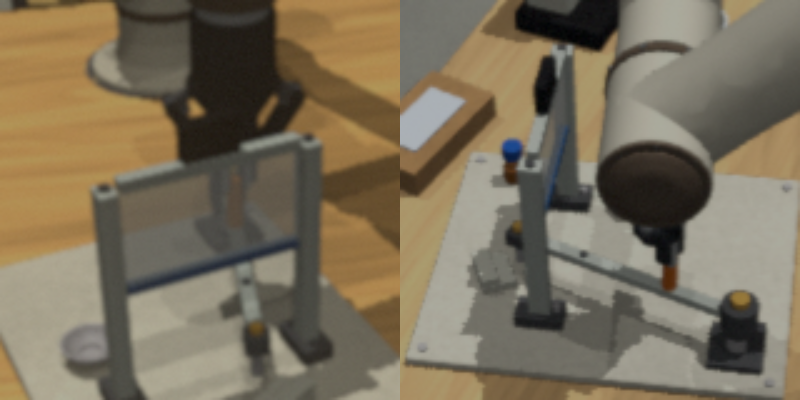

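The turn now measures 1.24–1.25, the shield is still up, the grip is steady and the other things on the plate are where they stood. I'm handing in.

```bash
python3 -c "
from bench import arm;print(arm.job_done())"
```

```text
the job is handed in; nothing more can be done
None
```

I handed in the job at about 12.7 s with the shield at its upper stop and the probe arm wound to its stop (turn 1.24–1.25 rad in the images), still held by the orange pin; the hand-in returned no verdict.

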